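# Tap a clay bird true on the banding wheel

## Task

Nudge the small white clay bird to the middle of the banding wheel with light taps low on its body, and turn the wheel so that the bird's orange beak points squarely at the near edge of the bench (the robot's side), ready for painting its front. Do not grasp, lift or topple the bird, and leave the pot, the red ink bottle and the paint tube beside it where they stand.

Things in the scene. Friction and masses are not known exactly. Their poses are not given: they have to be found in the camera images.
- wheel_centre (a point): centre of the top face of the banding wheel's turning head, 70 mm above the bench, on the upright axis of rotation; turns with the head (x axis toward the red rib, z up). The head is a grey metal disc of radius 60 mm, 12 mm thick, with thin dark rings (radius 17, 27, 37, 47, 55 mm) round the centre on its top. It stands on a green cast foot, radius 56 mm, 10 mm high at its rim, fixed to the bench
- rim_mark (a point): point on the top edge of the disc at the one red rib, 60 mm from the axis. Eight upright round grip ribs, 45 degrees apart (the red one and seven grey ones), stand on the disc's rim: radius 5 mm, as tall as the disc, reaching out to 66 mm from the axis; a fingertip fits between two and can push one round
- wheel_head (a joint): angle of the wheel head, rad, positive counter-clockwise seen from above, 0 at the start; it turns either way with no stop within one and a half turns, against a light bearing drag (about 0.03 Nm), and stays where it is left
- bird: white glazed clay bird, 75 mm tall, about 0.16 kg, loose on the wheel head; origin at the centre of the underside of its foot, z up, beak toward -x of its frame. Round foot of radius 15 mm; round belly of radius 25 mm, widest 24 mm above the foot; beak and stub tail no wider than the belly. A slow push at belly height slides it (0.3 to 1 N); a push on its head topples it
- beak_tip (a point): tip of the bird's orange beak, 24.5 mm in front of the bird's axis and 62 mm above its foot
- near_edge (a point): fixed point at the near edge of the bench; its axes are the world axes (x away from the robot). The beak shall point along -x
- pot_navy: navy plastic pot with yellow screw lid, 58 mm across, 58 mm tall; origin at the centre of its underside; leave alone
- ink_red: ink bottle with dark red body and dark brown cap, 38 mm across, 60 mm tall; origin at the centre of its underside; leave alone
- paint_tube: white and blue paint tube lying flat, 26x100x20 mm; origin at the centre of its underside; leave alone
Things that resemble listed ones, but are neither listed nor needed, are in the scene too. Leave any green look-alike of the bird alone.

How it is judged:
At the end, for the whole second after the job is handed in: The bird stands upright on the wheel head, its axis within 6 mm of the wheel's axis, its beak pointing toward the near edge of the bench (along -x) within 15 degrees; the wheel has been turned (the red rib is over 25 mm from where it started) and everything is at rest (horizontal distance between bird and wheel_centre below 0.006 m and z of bird in the frame of wheel_centre between -0.003 and 0.003 m and angle between bird's own z axis and vertical below 0.06 rad and angle between the x axis of bird and the x axis of near_edge, either way round below 0.26 rad and x of near_edge in the frame of bird below 0 m and distance of rim_mark from where it was at the start of the episode above 0.025 m and linear speed of bird below 0.01 m/s and velocity of joint wheel_head between -0.05 and 0.05 rad/s); the robot touches nothing.
It fails at once if the bird is knocked over or rocked far over (angle between bird's own z axis and vertical above 0.3 rad).
It fails at once if the bird is lifted (height (world z) of bird above 0.08 m).
It fails at once if the bird is hit or pressed hard instead of lightly tapped (contact force between any of the arm, the fingers and bird above 10 N).
It fails at once if the bird falls off the wheel (height (world z) of bird below 0.06 m).
It fails at once if the pot, the red ink bottle or the paint tube is moved (distance of any of pot_navy, ink_red, paint_tube from where it was at the start of the episode above 0.015 m).
It also fails if it takes over 61 s, if anything falls off the work surface, if the arm or the gripper's body presses on something with over 40 N, if the wrist force passes 120 N, or if a joint passes its speed limit or range.

## Robot

A 7-joint arm with a two-finger parallel gripper is mounted at the origin on a cart in front of the work surface, level with it; the furniture and walls round the work are solid. World frame = base frame: x ahead of the robot, y to its left, z up, the work surface at z = 0. Lengths are in m, angles in rad, forces in N, time in s.
With the tool pointing down it reaches from about 0.4 to 0.85 m from the base axis. Payload 10.4 kg.
Tool frame: the origin (TCP) lies between the finger pads; the fingertips stand manip.finger_overhang ahead of it and the grasp point (between the pads) lies 11 mm behind it (manip.finger_overhang is the distance from the TCP to the fingertips, in m); x points along the fingers, z is the direction in which the jaws open and shut, and the axes are right-handed (so a half turn about x gives the same grasp; the last joint's range is limited). The gripper opens to 85 mm and grips with 20 to 120 N. Pads are 22 mm wide; open, the fingers measure 114 mm over their backs; the gripper's body (76 mm by 85 mm) begins 54 mm behind the grasp point. The pads swing forward as they close: fully open they stand 13 mm farther back than shut.
Start: joints at [1.19, 0.332, -0.065, 1.46, 0.022, 1.35, -0.088], TCP at [0.219, -0.585, 0.239] pointing down, gripper open.
Joint ranges: [-2.6, 2.6], [-0.5, 2.12], [-1.47, 1.34], [0.16, 2.42], [-1.27, 4.41], [0.06, 2.06], [-2.6, 2.6]. Speed limits (rad/s): [2.22, 2.22, 2.79, 2.79, 3.14, 3.14, 3.14].

## Interface

Orientations are given as a unit quaternion [x, y, z, w].
In Python, from workcell import get_obs, camera, workorder, manip gives the robot as it stands. The module is installed in compiled form; this text tells all that it offers.
- The arm moves only by the tool play_rows, never from a script. Its argument "increments" is text: rows parted by semicolons, each of 4 numbers parted by spaces: the shift along the tool's x, y, z in m, then the turn about the tool's x in rad. A call has 1 to 20 rows; each row shifts and turns the pose as measured when the row begins, along the tool's axes as they then stand; what a row does not reach is not made up. A row lasts 1/10 s, in which the tool goes at most 50 mm and 8.59 degrees, less where a joint would pass 70% of its speed; a pose out of reach is approached as far as the arm can. A call is refused whole if a number of a shift passes 0.05 or a number of a turn 0.15, either way. A call with a gripper value outside its range is refused whole. "hand" is the gripper command: -1 is fully open, 1 is shut, values between are in proportion, set as the call begins (left out, the last holds). The fingers move at their own pace and stop on an object; "squeeze" is the grip in N (left out, the last holds). Time passes only in rows, so rows that do not move let the fingers close. It gives the time, the measured TCP pose, the force and the opening at its end, in the units of the state.
- get_obs(): the state, without advancing time (a new reading comes with each control period).
- camera(name): name is "scene" or "top" or "wrist"; returns a dict with "img" (420x560x3 uint8, blue, green, red), "fov_y" (degrees; the focal length in pixels is half the picture's height over the tangent of half this angle, whatever the lens; pixels are square), "cx", "cy" (the principal point, pixels), "R" (3x3) and "t" (3): a world point X has camera coordinates R X + t; the wrist camera has in their place "tool_from_camera" (4x4, takes a point from camera to tool coordinates, whose origin is the TCP and whose axes are the tool frame's). Camera axes: x right, y down, z forward; pixel columns grow to the right and rows downward; lengths in m; the calibration is good to about 2 mm. A picture is of the moment at which its call begins: read the wrist's pose just before it. There is no depth.
- workorder.hand_in(): hands the job in, once; it reports no verdict.
The state is a dict: "clock": time; "joint_pos": joint angles; "joint_velocities": joint speeds; "tau": joint torques, N m; "position": TCP position; "ee_rot": TCP orientation; "ft_force": force on the tool from outside, world axes, zero at the start; "torque": the same for the moment, N m; "grip_width": opening from 0.0 (shut) to 1.0 (fully open).
Only numpy, scipy, OpenCV 4.12 (cv2) and the standard library are available. Lean on these libraries where they do the work, as an engineer would, in place of code of your own. Each camera call takes 0.05 s, during which the arm holds its last target.

## Working session

There is one attempt and no reset: what is moved stays moved. The work goes in short steps, Python scripts to look and compute and a tool call to move; the robot and the scene stay as the last step left them, time stands still between calls to the robot, and variables do not carry over. Pictures are saved under pics/ and viewed, and the job is handed in when it is done.

Besides the shell and the picture viewer there is one more tool, called after "Emit:" as name(argument=value, ...) on one line, values as JSON. play_rows: Moves the arm, as the interface text tells. Its arguments: {"type":"object","properties":{"increments":{"type":"string"},"hand":{"type":"number"},"squeeze":{"type":"number"}},"required":["increments"]}

```bash
mkdir -p pics
cat > h.py <<'E'
import numpy as np, cv2
from workcell import get_obs, camera, workorder, manip
from scipy.spatial.transform import Rotation as Ro
def f(c): return 210/np.tan(np.radians(c['fov_y'])/2)
def cam(n):
    o=get_obs(); c=camera(n)
    if 'R' in c: c['Rw']=np.array(c['R']).T; c['o']=-c['Rw']@np.array(c['t'])
    else:
        T=np.array(c['tool_from_camera']); R=Ro.from_quat(o['ee_rot']).as_matrix()
        c['Rw']=R@T[:3,:3]; c['o']=R@T[:3,3]+np.array(o['position'])
    return c
def ray(c,u,v,z):
    d=c['Rw']@np.array([(u-c['cx'])/f(c),(v-c['cy'])/f(c),1]); s=(z-c['o'][2])/d[2]; return c['o']+s*d
def proj(c,X):
    p=c['Rw'].T@(np.array(X)-c['o']); return p[:2]/p[2]*f(c)+[c['cx'],c['cy']]
E
python3 - <<'E'
from h import *
o=get_obs(); print({k:np.round(v,3) for k,v in o.items()}, manip.finger_overhang)
print(Ro.from_quat(o['ee_rot']).as_matrix().round(3))
for n in ['scene','top','wrist']:
    c=cam(n); cv2.imwrite(f'pics/{n}0.png',c['img']); print(n,c['fov_y'],c['cx'],c['cy'],c['o'].round(3),c['Rw'].round(2).tolist())
E
```

```text
{'clock': np.float64(0.0), 'joint_pos': array([ 1.19 ,  0.333, -0.065,  1.461,  0.022,  1.35 , -0.089]), 'joint_velocities': array([-0.   ,  0.   ,  0.001,  0.002,  0.   , -0.001, -0.   ]), 'tau': array([-0.0000e+00, -6.2545e+01,  4.9000e-02, -3.9159e+01,  1.6000e-02,
        1.0000e-02,  0.0000e+00]), 'position': array([ 0.219, -0.585,  0.239]), 'ee_rot': array([ 0.403,  0.581, -0.403,  0.581]), 'ft_force': array([0.008, 1.42 , 0.984]), 'torque': array([-0.033,  0.008,  0.043]), 'grip_width': np.float64(0.998)} 0.008
[[-0.001  0.937  0.35 ]
 [ 0.001  0.35  -0.937]
 [-1.    -0.    -0.001]]
scene 54.42238555965775 278.0176802793562 208.3334406918472 [0.058 0.386 0.62 ] [[-0.76, -0.38, 0.52], [-0.65, 0.44, -0.62], [0.01, -0.81, -0.58]]
top 50.67882260729634 279.44040006329755 213.3364601152954 [ 0.423 -0.166  1.244] [[0.02, -0.99, 0.11], [-1.0, -0.03, -0.02], [0.03, -0.11, -0.99]]
wrist 59.324882200111475 283.2304341650125 210.30172251266586 [ 0.295 -0.557  0.374] [[0.35, -0.89, -0.3], [-0.94, -0.33, -0.11], [-0.0, 0.31, -0.95]]
```

View pics/scene0.png

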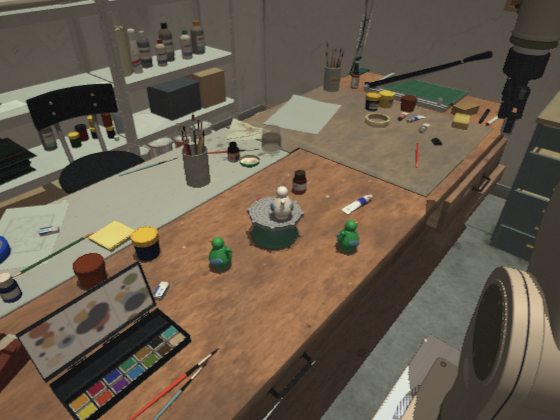

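View pics/top0.png

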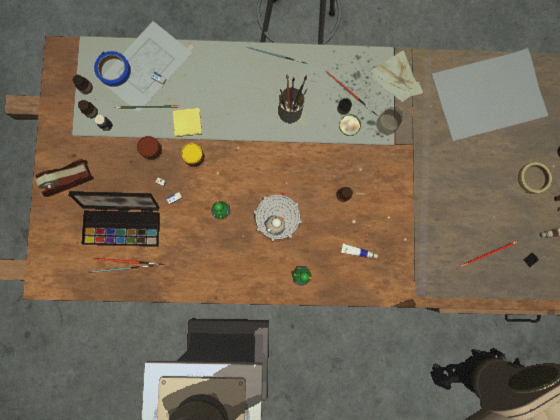

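View pics/wrist0.png

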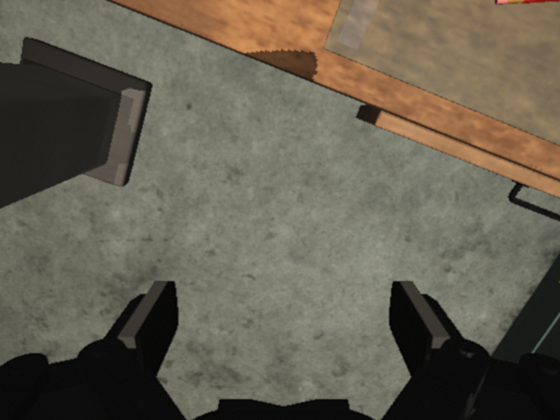

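Candidates for the bird: the white one on the wheel at scene (282,203) / top (277,224); green look-alikes at scene (220,254) and (348,236) / top (221,210) and (302,275). By the description I choose the white one on the wheel. I'll check it in a close crop.

Run:
```python
from h import *
a=cam('scene');b=cam('top')
A=cv2.resize(a['img'][175:250,240:315],(600,600),interpolation=cv2.INTER_CUBIC)
B=cv2.resize(b['img'][185:250,245:310],(600,600),interpolation=cv2.INTER_CUBIC)
cv2.imwrite('pics/c1.png',cv2.resize(np.hstack([A,B]),(800,400)))
# colour blobs top
im=b['img'].astype(int); h=cv2.cvtColor(b['img'],cv2.COLOR_BGR2HSV)
red=((h[...,0]<8)|(h[...,0]>172))&(h[...,1]>150)&(h[...,2]>120)
for y,x in np.argwhere(red):
    if 245<x<315 and 185<y<250: print('red',x,y,b['img'][y,x])
wm=(h[...,1]<60)&(h[...,2]>90); m=np.zeros_like(wm);m[185:250,245:310]=wm[185:250,245:310]
n,l,s,ce=cv2.connectedComponentsWithStats(m.astype(np.uint8)); i=1+np.argmax(s[1:,4]); print(s[i],ce[i])
ct=cv2.findContours((l==i).astype(np.uint8),0,1)[0][0]; (u,v),r=cv2.minEnclosingCircle(ct); print(u,v,r, ray(b,u,v,.07), ray(b,u+r,v,.07))
el=cv2.fitEllipse(cv2.convexHull(ct)); print(el, ray(b,*el[0],.07))
for p in [(221,210),(302,275),(344,194),(192,154),(358,252)]: print(p,ray(b,*p,.03).round(3))
```

```text
red 281 193 [ 51  70 165]
red 282 193 [ 33  51 183]
red 283 193 [ 48  70 166]
red 281 194 [ 64  73 186]
red 282 194 [ 39  49 201]
red 283 194 [ 44  59 194]
[ 254  195   48   46 1580] [277.09936709 216.59050633]
277.335205078125 216.8435821533203 24.220155715942383 [ 0.54556132 -0.18885308  0.07      ] [ 0.54722917 -0.25341786  0.07      ]
((277.40179443359375, 217.31068420410156), (46.095115661621094, 47.85355758666992), 104.98662567138672) [ 0.54431629 -0.18905979  0.07      ]
(221, 210) [ 0.565 -0.034  0.03 ]
(302, 275) [ 0.393 -0.26   0.03 ]
(344, 194) [ 0.618 -0.373  0.03 ]
(192, 154) [0.719 0.052 0.03 ]
(358, 252) [ 0.459 -0.413  0.03 ]
```

View pics/c1.png

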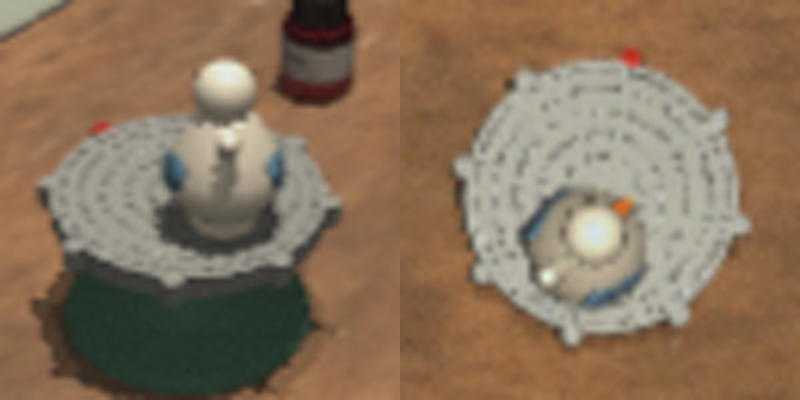

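The crop confirms the white bird: its orange beak is at top ≈(281.6,218.7), pointing away and to the right, and the red rib is at (282,194). The other two birds are green. I'll move to a viewpoint above the wheel with the jaws shut.

Emit:
play_rows(increments="0 0.034 -0.0197 0;0 0.034 -0.0197 0;0 0.034 -0.0197 0;0 0.034 -0.0197 0;0 0.034 -0.0197 0;0 0.034 -0.0197 0;0 0.034 -0.0197 0;0 0.034 -0.0197 0;0 0.034 -0.0197 0;0 0.034 -0.0197 0;0 0.034 -0.0197 0;0 0 0 0", hand=1)

```text
clock: 1.45
position: [0.5018, -0.2387, 0.2372]
ee_rot: [0.404, 0.581, -0.404, 0.58]
ft_force: [-1.3, -0.3, 0.9]
grip_width: 0.002
```

Run:
```python
from h import *
o=get_obs(); print({k:np.round(v,3) for k,v in o.items() if k not in('tau',)})
c=cam('wrist'); cv2.imwrite('pics/w1.png',c['img']); print(c['o'])
c=cam('top'); cv2.imwrite('pics/t1.png',c['img'])
```

```text
{'clock': np.float64(1.45), 'joint_pos': array([ 0.683,  0.205, -0.368,  1.634,  0.075,  1.318, -0.914]), 'joint_velocities': array([ 0.032, -0.012,  0.064,  0.014,  0.02 ,  0.009,  0.041]), 'position': array([ 0.502, -0.239,  0.237]), 'ee_rot': array([ 0.404,  0.581, -0.404,  0.58 ]), 'ft_force': array([-1.256, -0.318,  0.935]), 'torque': array([-0.007,  0.062, -0.044]), 'grip_width': np.float64(0.002)}
[ 0.57829196 -0.21040858  0.37265835]
```

View pics/w1.png

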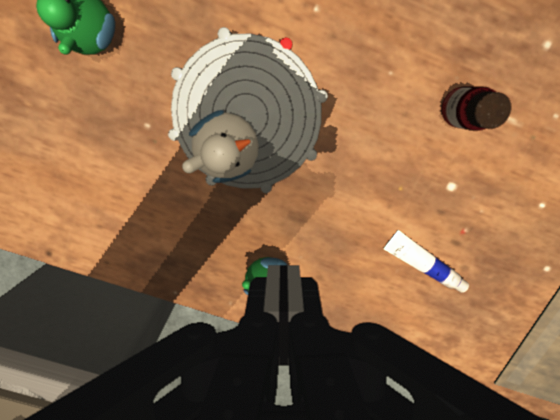

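The wrist view shows the bird's head at ≈(220,155) with its beak at (243,146), and the wheel's inner ring centre at ≈(247,113). The red rib is at (286,43), the ink at (478,107) and the tube at (428,262).

```bash
cat >> h.py <<'E'
def wheel(c,guess):
    """refine wheel centre: rays of outer-disc edge; sample dark rings by local polar profile on plane z=.07"""
    g=cv2.cvtColor(c['img'],cv2.COLOR_BGR2GRAY).astype(np.float32)
    return g
def rect(c,ctr,z,half=.08,n=600):
    """plane z rectified to picture; x up, y left"""
    w=[(ctr[0]+sx*half,ctr[1]+sy*half,z) for sx,sy in((1,1),(1,-1),(-1,-1),(-1,1))]
    P=np.float32([proj(c,p) for p in w]); D=np.float32([[0,0],[n,0],[n,n],[0,n]])
    return cv2.warpPerspective(c['img'],cv2.getPerspectiveTransform(P,D),(n,n),flags=cv2.INTER_CUBIC)
E
python3 - <<'E'
from h import *
c=cam('wrist'); C=(.545,-.189)
a=rect(c,C,.07); 
cv2.line(a,(300,0),(300,600),(0,255,255),1);cv2.line(a,(0,300),(600,300),(0,255,255),1)
for r in(60,17): cv2.circle(a,(300,300),int(r*3.75),(255,0,255),1)
cv2.imwrite('pics/r1.png',a)
b=cv2.resize(c['img'][20:200,140:340],(800,720),interpolation=cv2.INTER_CUBIC)[:600]; cv2.imwrite('pics/r2.png',b)
E
```

```text
(no output)
```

View pics/r1.png

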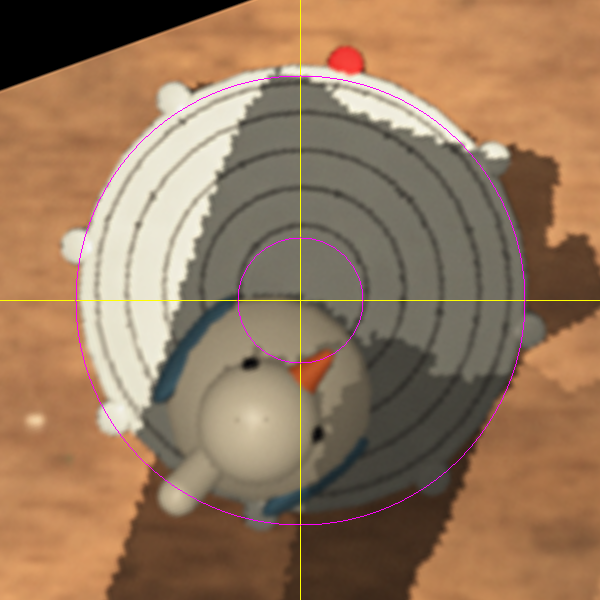

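View pics/r2.png

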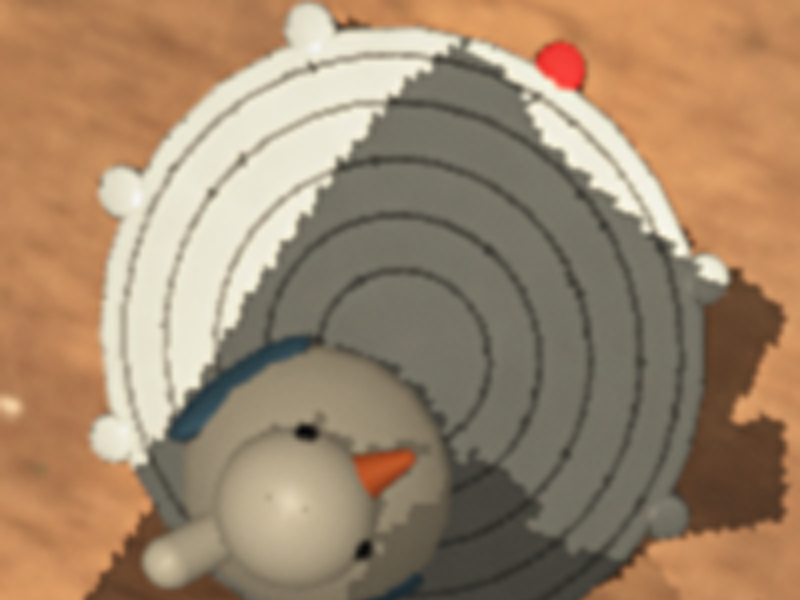

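Emit:
play_rows(increments="0 0 0 0.13;0 0 0 0.13;0 0 0 0.13;0 0 0 0.13;0 0 0 0.13;0 -0.0215 -0.03 0;0 -0.0215 -0.03 0;0 0 0 0")

```text
clock: 2.4
position: [0.4693, -0.1865, 0.236]
ee_rot: [-0.578, -0.403, 0.584, -0.403]
ft_force: [0.3, -0.2, -0.7]
grip_width: -0.004
```

```bash
cat >> h.py <<'E'
def st():
    o=get_obs(); R=Ro.from_quat(o['ee_rot']).as_matrix()
    print('t',round(float(o['clock']),2),'p',np.round(o['position'],4),'yaz',np.degrees(np.arctan2(R[1,1],R[0,1])).round(1),'zaz',np.degrees(np.arctan2(R[1,2],R[0,2])).round(1),'xz',R[:2,0].round(3),'F',np.round(o['ft_force'],1),'j7',np.round(o['joint_pos'][6],2))
    return o,R
def togo(tgt):
    o,R=st(); print('tool delta',(R.T@(np.array(tgt)-o['position'])).round(4))
E
python3 - <<'E'
from h import *
togo((.480,-.169,.092))
c=cam('wrist'); C=(.548,-.190)
a=rect(c,C,.07); 
for r in(60,17): cv2.circle(a,(300,300),int(r*3.75),(255,0,255),1)
cv2.imwrite('pics/r3.png',np.hstack([cv2.resize(a,(400,400)),cv2.resize(c['img'],(400,300)).copy() if 0 else cv2.resize(c['img'],(400,400))]))
E
```

```text
t 2.4 p [ 0.4693 -0.1865  0.236 ] yaz -20.5 zaz -110.5 xz [-0.007 -0.005] F [ 0.3 -0.2 -0.7] j7 -1.67
tool delta [ 0.1438  0.0046 -0.0211]
```

View pics/r3.png

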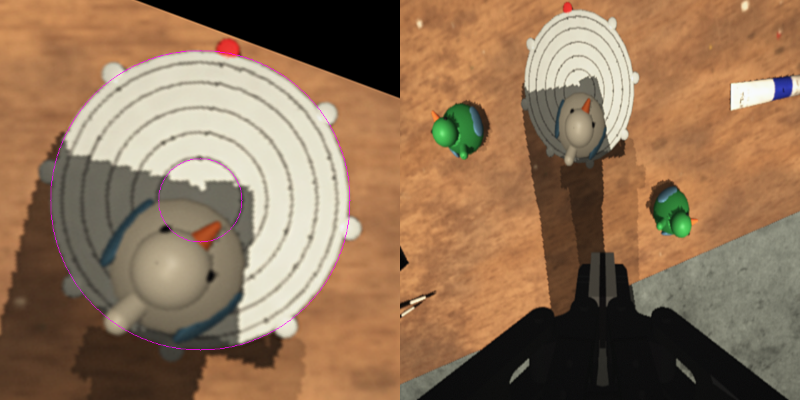

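Emit:
play_rows(increments="0 0 0 -0.09;0.036 0.001 -0.0172 0;0.036 0.001 0 0;0.036 0 0 0;0.03 0 0 0;0 0 0 0;0 0 0 0")

```text
clock: 3.15
position: [0.4732, -0.1879, 0.0959]
ee_rot: [-0.562, -0.421, 0.569, -0.427]
ft_force: [0.4, -0.7, 1.0]
grip_width: -0.005
```

Run:
```python
from h import *
togo((.4796,-.1715,.092))
c=cam('wrist');s=cam('scene');t=cam('top')
cv2.imwrite('pics/v4.png',np.hstack([cv2.resize(c['img'],(400,300)),cv2.resize(s['img'][150:285,200:380],(400,300))]))
```

```text
t 3.15 p [ 0.4732 -0.1879  0.0959] yaz -16.3 zaz -106.3 xz [-0.003 -0.012] F [ 0.4 -0.7  1. ] j7 -1.66
tool delta [ 0.0037  0.0015 -0.0176]
```

View pics/v4.png

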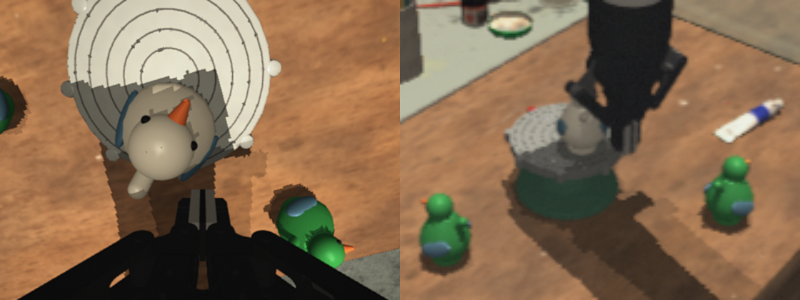

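Emit:
play_rows(increments="0.002 0 -0.006 0;0.002 0 -0.006 0;0 0.001 -0.006 0;0 0 0 0;0 0 0 0")

```text
clock: 3.8
position: [0.4829, -0.1689, 0.096]
ee_rot: [-0.564, -0.419, 0.567, -0.43]
ft_force: [0.0, 0.6, 0.7]
grip_width: 0.0
```

Run:
```python
from h import *
togo((.4796,-.1715,.092))
c=cam('wrist')
cv2.imwrite('pics/v5.png',c['img'])
```

```text
t 3.8 p [ 0.4829 -0.1689  0.096 ] yaz -16.2 zaz -106.2 xz [ 0.005 -0.015] F [0.  0.6 0.7] j7 -1.7
tool delta [ 0.004  -0.0025  0.0033]
```

View pics/v5.png

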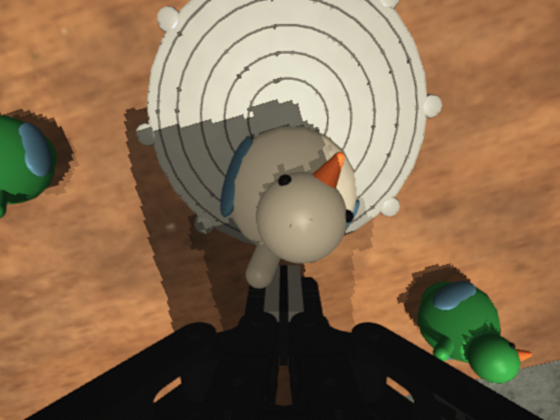

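Emit:
play_rows(increments="0.001 -0.001 0.003 -0.04;0.001 -0.001 0.003 -0.04;0 0 0 0;0 0.002 0 0;0 0.002 0 0;0 0.002 0 0;0 0.002 0 0;0 0.002 0 0;0 0.002 0 0;0 0.002 0 0;0 0 0 0")

```text
clock: 4.95
position: [0.4945, -0.1774, 0.0943]
ee_rot: [-0.546, -0.442, 0.55, -0.452]
ft_force: [0.7, 0.4, -0.7]
grip_width: -0.002
```

Run:
```python
from h import *
st()
c=cam('wrist')
cv2.imwrite('pics/v6.png',c['img'])
```

```text
t 4.95 p [ 0.4945 -0.1774  0.0943] yaz -11.6 zaz -101.7 xz [ 0.005 -0.015] F [ 0.7  0.4 -0.7] j7 -1.62
```

View pics/v6.png

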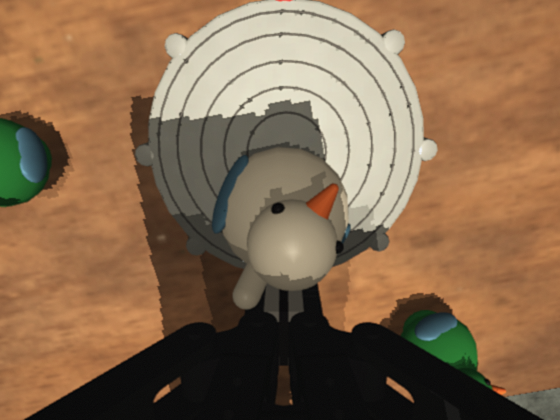

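Emit:
play_rows(increments="0 0.0014 0 0;0 0.0014 0 0;0 0.0014 0 0;0 0.0014 0 0;0 0.0014 0 0;0 0.0014 0 0;0 0.0014 0 0;0 0.0014 0 0;0 0.0014 0 0;0 0.0014 0 0;0 0 0 0")

```text
clock: 6.1
position: [0.5091, -0.1805, 0.0943]
ee_rot: [-0.546, -0.442, 0.55, -0.452]
ft_force: [-0.3, -0.0, 0.3]
grip_width: -0.006
```

Run:
```python
from h import *
st()
c=cam('wrist')
cv2.imwrite('pics/v7.png',c['img'])
```

```text
t 6.1 p [ 0.5091 -0.1805  0.0943] yaz -11.7 zaz -101.7 xz [ 0.004 -0.015] F [-0.3 -0.   0.3] j7 -1.63
```

View pics/v7.png

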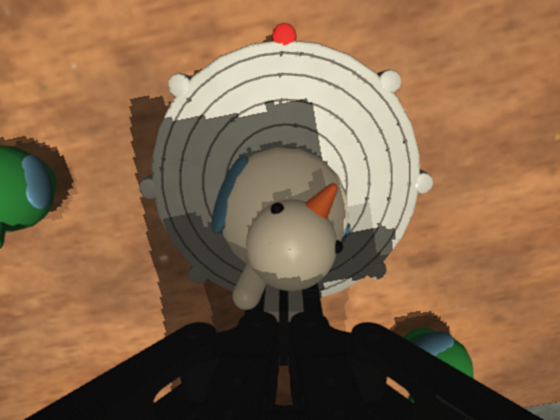

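```bash
cat >> h.py <<'E'
def tf(c,p):
    o=get_obs(); R=Ro.from_quat(o['ee_rot']).as_matrix(); return (R.T@(np.array(p)-o['position'])).round(4)
E
python3 - <<'E'
from h import *
c=cam('wrist')
for n,(u,v),z in [('head',(291,252),.133),('beak',(335,186),.132),('wheel',(286,167),.07),('red',(285,34),.07),('belly',(283,210),.094)]:
    p=ray(c,u,v,z); print(n,p.round(4),tf(c,p))
a=rect(c,(.548,-.19),.07)
for r in(60,17,27): cv2.circle(a,(300,300),int(r*3.75),(255,0,255),1)
cv2.imwrite('pics/r8.png',a)
E
```

```text
head [ 0.5441 -0.189   0.133 ] [-0.0385  0.0365  0.0018]
beak [ 0.5606 -0.2047  0.132 ] [-0.0372  0.0557  0.0138]
wheel [ 0.5562 -0.1913  0.07  ] [0.0246 0.0483 0.0008]
red [ 0.6085 -0.2016  0.07  ] [0.025  0.1016 0.0003]
belly [ 0.5446 -0.1873  0.094 ] [ 0.0005  0.0363 -0.0005]
```

View pics/r8.png

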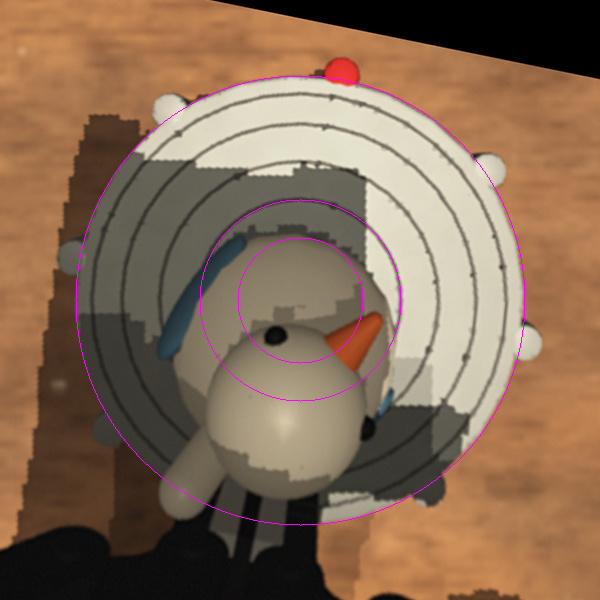

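Emit:
play_rows(increments="0 0.0012 0 0;0 0.0012 0 0;0 0.0012 0 0;0 0 0 0;0 -0.004 0 0;0 -0.006 0 0;0 -0.01 0 0;0 -0.01 0 0;-0.02 -0.01 0 0;-0.03 0 0 0;-0.03 0 0 0;-0.03 0 0 0;0 0 0 0;0 0 0 0")

```text
clock: 7.6
position: [0.4641, -0.1698, 0.2067]
ee_rot: [-0.545, -0.442, 0.551, -0.451]
ft_force: [0.5, -0.9, -0.3]
grip_width: -0.002
```

```bash
cat >> h.py <<'E'
def look(fn,C=(.548,-.19)):
    st(); c=cam('wrist')
    a=rect(c,C,.07); 
    for r in(60,17,27): cv2.circle(a,(300,300),int(r*3.75),(255,0,255),1)
    hz=rect(c,C,.133,half=.04)
    cv2.line(hz,(300,0),(300,600),(0,255,255),1);cv2.line(hz,(0,300),(600,300),(0,255,255),1)
    bz=rect(c,C,.094,half=.04); cv2.circle(bz,(300,300),int(25*7.5),(255,0,255),1)
    k=lambda i:cv2.resize(i,(400,300) if 0 else (300,300),interpolation=cv2.INTER_AREA)
    cv2.imwrite(fn,np.vstack([np.hstack([k(a),k(hz)]),np.hstack([k(bz),k(c['img'])])]))
E
python3 -c "
from h import *
look('pics/l9.png')"
```

```text
t 7.6 p [ 0.4641 -0.1698  0.2067] yaz -11.7 zaz -101.7 xz [ 0.001 -0.015] F [ 0.5 -0.9 -0.3] j7 -1.56
```

View pics/l9.png

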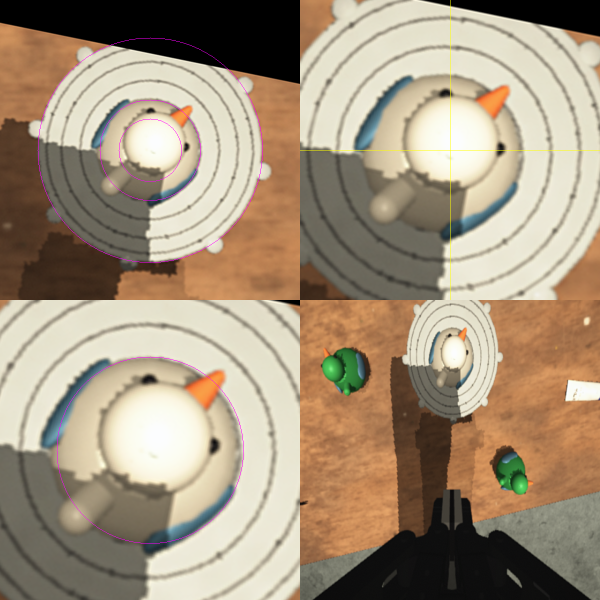

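The bird now stands about 2 mm from the wheel axis, with its beak at about −46°, so the wheel must turn about 134° clockwise. I'll turn the tool and go to the rib gap at −78°.

Emit:
play_rows(increments="0 0 0 -0.141;0 0 0 -0.141;0 0 0 -0.141;0 0 0 -0.141;0 0 0 -0.141;0 0 0 -0.141;0 0 0 -0.141;0 0 0 -0.141;0 0 0 -0.141;0 0 0 -0.141;0 0 0 -0.141;0 0 0 -0.141;0 0 0 -0.141;0 0 0 -0.141;0 0 0 0")

```text
clock: 9.15
position: [0.4524, -0.1666, 0.1882]
ee_rot: [-0.099, 0.709, 0.099, 0.691]
ft_force: [-0.0, 0.6, 0.3]
grip_width: -0.002
```

```bash
python3 -c "
from h import *
togo((.5642,-.2683,.15))
c=cam('top'); cv2.imwrite('pics/t10.png',cv2.resize(c['img'][170:270,220:340],(720,600),interpolation=cv2.INTER_CUBIC))"
```

```text
t 9.15 p [ 0.4524 -0.1666  0.1882] yaz 106.1 zaz 16.1 xz [-0.025 -0.004] F [-0.   0.6  0.3] j7 0.49
tool delta [ 0.0359 -0.1288  0.0802]
```

View pics/t10.png

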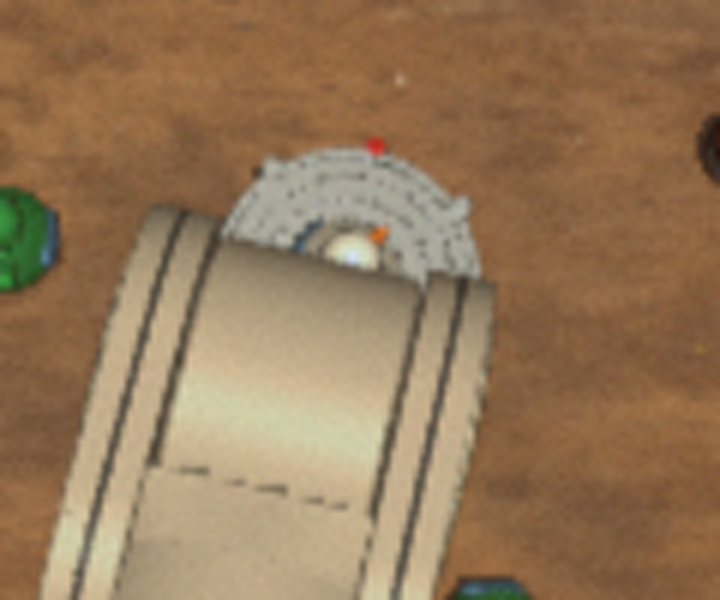

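Emit:
play_rows(increments="0 -0.032 0.02 0;0 -0.032 0.02 0;0 -0.032 0.02 0;0 -0.032 0.02 0;0 0 0 0.077;0 0 0 0;0 0 0 0")

```text
clock: 9.9
position: [0.5646, -0.2716, 0.1796]
ee_rot: [-0.059, 0.716, 0.059, 0.693]
ft_force: [-0.6, -0.3, -1.0]
grip_width: -0.001
```

```bash
python3 -c "
from h import *
togo((.5642,-.2683,.15))
look('pics/l11.png')"
```

```text
t 9.9 p [ 0.5646 -0.2716  0.1796] yaz 99.6 zaz 9.6 xz [-0.032 -0.003] F [-0.6 -0.3 -1. ] j7 0.42
tool delta [0.0296 0.0033 0.0011]
t 9.9 p [ 0.5646 -0.2716  0.1796] yaz 99.6 zaz 9.6 xz [-0.032 -0.003] F [-0.6 -0.3 -1. ] j7 0.42
```

View pics/l11.png

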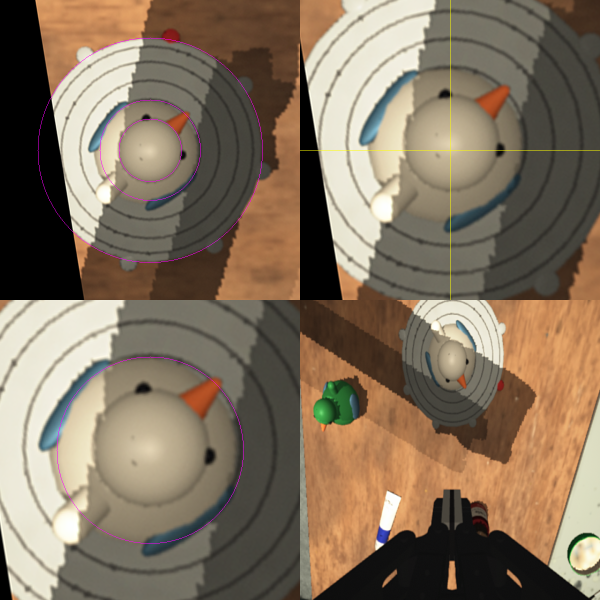

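Emit:
play_rows(increments="0.03 0 0.001 -0.035;0.03 0 0.001 0;0.03 0 0.001 0;0 0 0 0;0 0 0 0")

```text
clock: 10.45
position: [0.5645, -0.2692, 0.0911]
ee_rot: [-0.074, 0.713, 0.072, 0.693]
ft_force: [0.7, -0.0, 0.7]
grip_width: 0.003
```

```bash
python3 -c "
from h import *
togo((.5628,-.2615,.07))
c=cam('wrist'); cv2.imwrite('pics/v12.png',c['img'])"
```

```text
t 10.45 p [ 0.5645 -0.2692  0.0911] yaz 101.9 zaz 11.9 xz [-0.028 -0.006] F [ 0.7 -0.   0.7] j7 0.43
tool delta [0.0211 0.0079 0.0005]
```

View pics/v12.png

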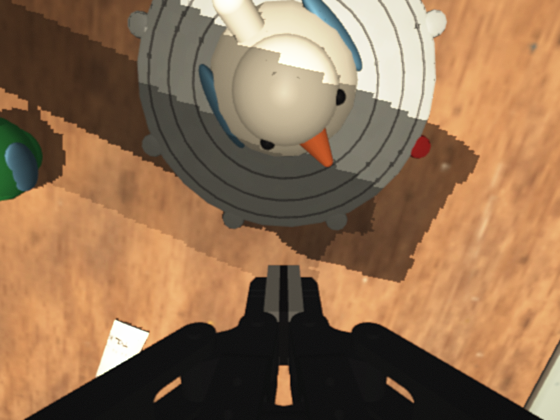

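Emit:
play_rows(increments="0.011 0 0 0;0.011 0 0.0005 0;0 0 0 0;0 0.003 0 0;0 0.003 0 0;0 0 0 0")

```text
clock: 11.1
position: [0.5649, -0.2635, 0.0718]
ee_rot: [-0.075, 0.712, 0.071, 0.695]
ft_force: [-0.3, 0.4, -0.1]
grip_width: 0.0
```

```bash
python3 -c "
from h import *
togo((.5628,-.2615,.07))
c=cam('wrist'); s=cam('scene'); cv2.imwrite('pics/v13.png',np.hstack([cv2.resize(c['img'],(400,300)),cv2.resize(s['img'][150:285,200:380],(400,300))]))"
```

```text
t 11.1 p [ 0.5649 -0.2635  0.0718] yaz 101.9 zaz 11.9 xz [-0.023 -0.008] F [-0.3  0.4 -0.1] j7 0.41
tool delta [ 0.0018  0.0024 -0.0016]
```

View pics/v13.png

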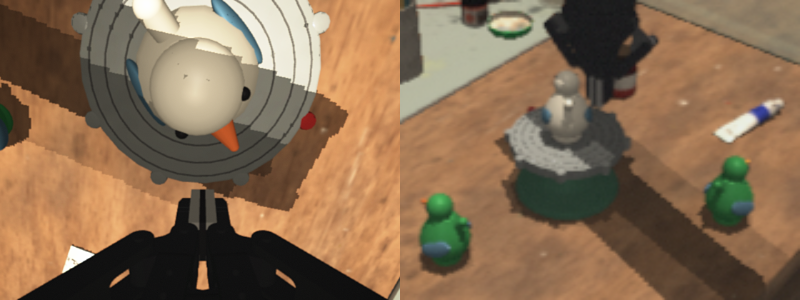

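Emit:
play_rows(increments="0.002 0.0025 0 0;0 0 0 0;0 0.0001 -0.0044 0.06;0 0.0001 -0.0044 0.06;0 0.0001 -0.0044 0.06;0 0.0001 -0.0044 0.06;0 0.0001 -0.0044 0.06;0 0.0001 -0.0044 0.06")

```text
clock: 12.0
position: [0.5379, -0.2624, 0.0704]
ee_rot: [0.055, 0.712, -0.062, 0.697]
ft_force: [1.1, 0.1, 0.1]
grip_width: -0.003
```

```bash
cat >> h.py <<'E'
def arc(W=(.548,-.19)):
    o,R=st(); d=np.array(o['position'])[:2]-W; th=np.degrees(np.arctan2(d[1],d[0])); yaz=np.degrees(np.arctan2(R[1,1],R[0,1]))
    print('R',np.hypot(*d).round(4),'th',th.round(1),'yaw err',((yaz-th)%360-180).round(1))
E
python3 -c "
from h import *
arc()
c=cam('wrist'); cv2.imwrite('pics/v14.png',c['img'])"
```

```text
t 12.0 p [ 0.5379 -0.2624  0.0704] yaz 80.5 zaz -9.5 xz [-0.021 -0.009] F [1.1 0.1 0.1] j7 0.08
R 0.0731 th -97.9 yaw err -1.5
```

View pics/v14.png

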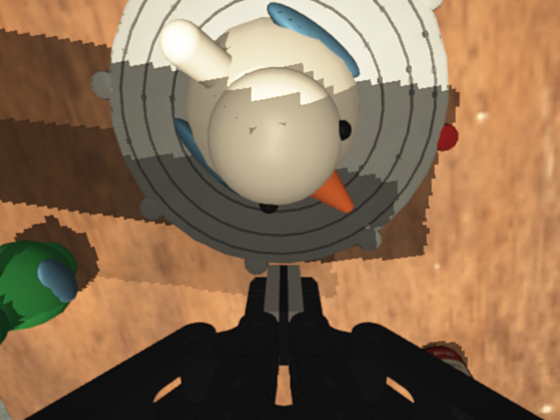

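Emit:
play_rows(increments="0 0.0002 -0.0044 0.06;0 0.0002 -0.0051 0.07;0 0.0002 -0.0051 0.07;0 0.0002 -0.0051 0.07;0 0.0002 -0.0051 0.07;0 0.0002 -0.0051 0.07;0 0.0002 -0.0051 0.07;0 0.0002 -0.0051 0.07;0 0.0002 -0.0051 0.07;0 0.0002 -0.0051 0.07")

```text
clock: 13.05
position: [0.4946, -0.2389, 0.0716]
ee_rot: [0.293, 0.645, -0.306, 0.636]
ft_force: [0.2, -0.6, 0.4]
grip_width: 0.003
```

```bash
python3 -c "
from h import *
arc()
c=cam('wrist'); cv2.imwrite('pics/v15.png',c['img'])"
```

```text
t 13.05 p [ 0.4946 -0.2389  0.0716] yaz 39.9 zaz -50.1 xz [-0.019 -0.011] F [ 0.2 -0.6  0.4] j7 -0.59
R 0.0724 th -137.5 yaw err -2.6
```

View pics/v15.png

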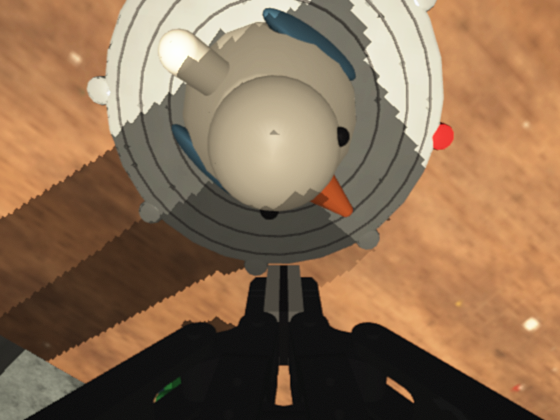

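Emit:
play_rows(increments="0.001 0.0001 -0.0051 0.06;0 0.0002 -0.0051 0.07;0 0.0002 -0.0051 0.07;0 0.0001 -0.0051 0.07;0 0.0001 -0.0051 0.07;0 0.0001 -0.0051 0.07;0 0.0001 -0.0051 0.07;0 0.0001 -0.0051 0.07;0 0.0001 -0.0051 0.07;0 0.0001 -0.0051 0.07")

```text
clock: 14.1
position: [0.4758, -0.193, 0.0709]
ee_rot: [-0.491, -0.502, 0.509, -0.498]
ft_force: [-1.9, 0.3, 0.8]
grip_width: -0.002
```

```bash
python3 -c "
from h import *
arc()
c=cam('wrist'); cv2.imwrite('pics/v16.png',c['img'])"
```

```text
t 14.1 p [ 0.4758 -0.193   0.0709] yaz 0.0 zaz -90.0 xz [-0.022 -0.014] F [-1.9  0.3  0.8] j7 -1.33
R 0.0723 th -177.6 yaw err -2.3
```

View pics/v16.png

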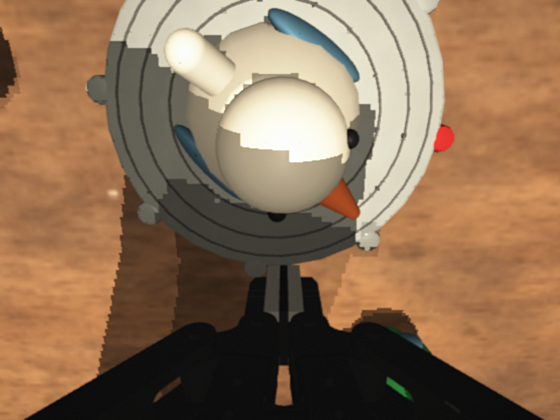

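Emit:
play_rows(increments="0 0.0002 -0.0051 0.07;0 0.0002 -0.0051 0.07;0 0.0002 -0.0051 0.07;0 0.0002 -0.0051 0.07;0 0.0002 -0.0051 0.07;0 0.0002 -0.0051 0.07;0 0.0002 -0.0051 0.07;0 0.0002 -0.0051 0.07;0 0.0002 -0.0051 0.07;0 0.0002 -0.0044 0.06;0 0.0001 -0.003 0.04;0 0 0 0")

```text
clock: 15.35
position: [0.4943, -0.1423, 0.0695]
ee_rot: [-0.633, -0.292, 0.655, -0.292]
ft_force: [-0.3, 0.3, -0.3]
grip_width: 0.0
```

```bash
python3 -c "
from h import *
arc()
c=cam('wrist'); cv2.imwrite('pics/v17.png',c['img'])
a=rect(c,(.548,-.19),.132,half=.06);cv2.imwrite('pics/v17b.png',a)"
```

```text
t 15.35 p [ 0.4943 -0.1423  0.0695] yaz -41.1 zaz -131.1 xz [-0.028 -0.013] F [-0.3  0.3 -0.3] j7 -2.14
R 0.0719 th 138.4 yaw err 0.5
```

View pics/v17.png

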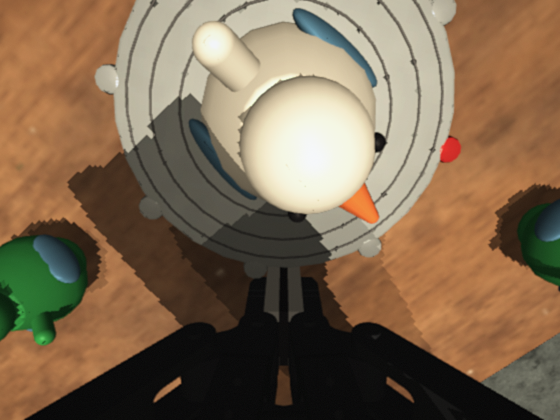

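View pics/v17b.png

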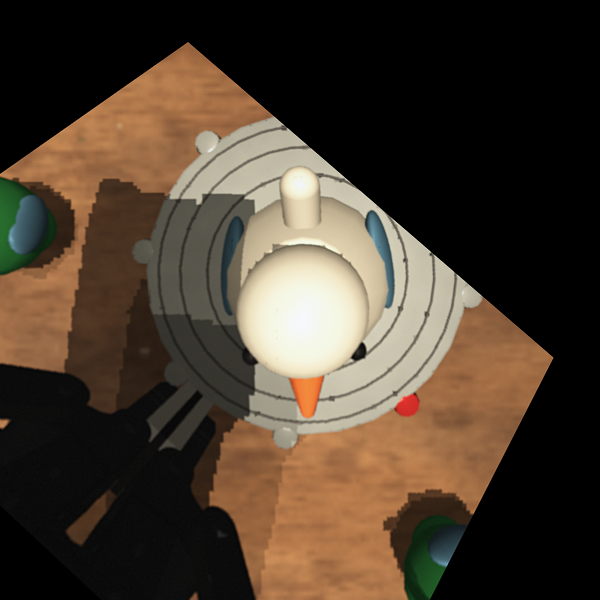

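Emit:
play_rows(increments="0 -0.004 0.001 0;0 -0.008 0 0;0 -0.012 0 0;-0.03 -0.01 0 0;-0.04 0 0 0;-0.04 0 0 0;-0.03 0 0 -0.1;0 0 0 -0.12;0 0 0 -0.12;0 0 0 -0.12;0 0 0 0;0 0 0 0")

```text
clock: 16.6
position: [0.4628, -0.1135, 0.2154]
ee_rot: [-0.543, -0.442, 0.565, -0.436]
ft_force: [-0.2, 0.6, -0.0]
grip_width: -0.001
```

```bash
python3 -c "
from h import *
look('pics/l18.png')
c=cam('top'); cv2.imwrite('pics/t18.png',cv2.resize(c['img'][175:260,235:320],(600,600),interpolation=cv2.INTER_CUBIC))"
```

```text
t 16.6 p [ 0.4628 -0.1135  0.2154] yaz -13.2 zaz -103.2 xz [-0.03  -0.014] F [-0.2  0.6 -0. ] j7 -1.68
```

View pics/l18.png

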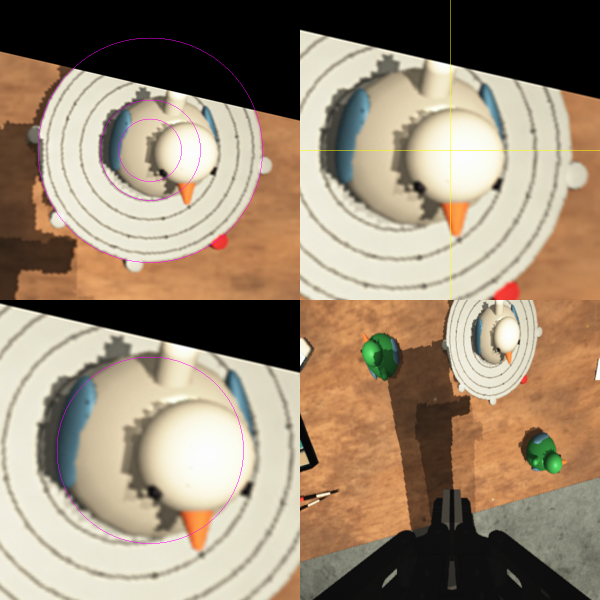

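View pics/t18.png

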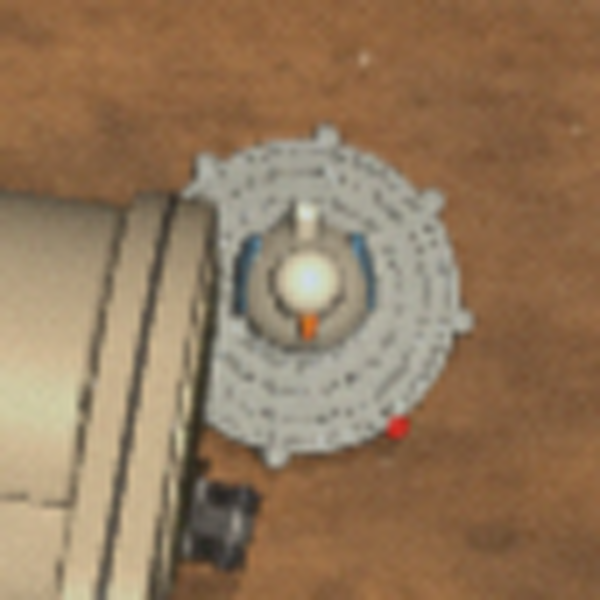

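```bash
python3 -c "
from h import *
c=cam('top')
w=ray(c,277.78,216.86,.07)
for n,u,v,z in[('head',307,281,.133),('beaktip',308,338,.132),('belly',309,284,.094),('tail',307,212,.11)]:
  p=ray(c,235+u/7.06,175+v/7.06,z); print(n,p.round(4),((p-w)*1000).round(1))
print(w)
s=cam('scene'); cv2.imwrite('pics/s19.png',cv2.resize(s['img'][160:260,220:345],(800,600),interpolation=cv2.INTER_CUBIC))
"
```

```text
head [ 0.5442 -0.1904  0.133 ] [-1.3 -0.4 63. ]
beaktip [ 0.5239 -0.1913  0.132 ] [-21.6  -1.2  62. ]
belly [ 0.5474 -0.192   0.094 ] [ 1.8 -2.  24. ]
tail [ 0.5721 -0.1903  0.11  ] [26.6 -0.3 40. ]
[ 0.54554798 -0.19003812  0.07      ]
```

View pics/s19.png

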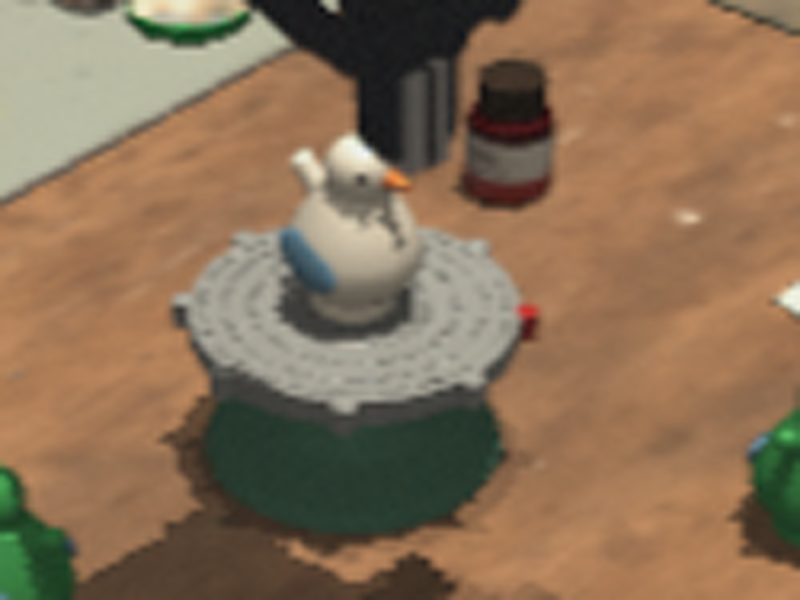

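Two cameras agree: the bird is about 2 mm from the axis, the beak is within 3° of −x, and the bird stands upright. The arm is clear, so I'm handing in.

```bash
python3 -c "
from h import *
st(); print(np.abs(get_obs()['joint_velocities']).max()); print(workorder.hand_in())"
```

```text
t 16.8 p [ 0.4632 -0.1138  0.2153] yaz -13.2 zaz -103.1 xz [-0.03  -0.014] F [ 0.4 -0.6  0.3] j7 -1.68
0.007663928705309627
the job is handed in; nothing more can be done
None
```

I pushed the white bird slowly at belly height, with the jaws shut, to the middle of the wheel. I then pushed one rib about 134° clockwise round the near side and backed the arm away. The job was handed in at 16.8 s.

- **Bird position:** about 2 mm from the wheel axis (limit 6 mm), upright in the scene view. The wrist camera's head offset is about (−1.6, −1.6) mm. The top camera gives (−1.3, −0.4) mm from the head and (+1.8, −2.0) mm from the belly. These differ by a few mm in x, which is near the 2 mm calibration error.
- **Beak:** points along −x within about 3° (limit 15°).
- **Wheel:** the red rib has clearly moved, from the far side round to the near right.
- **Wheel centre:** the two cameras put it at x = 0.548 m (wrist) and 0.5455 m (top). I compared bird and wheel only within one camera at a time.
- **Pot, red ink bottle and paint tube:** the arm did not come near them. I did not measure their positions again at the end.

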